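# Throttle the purge gas and open the dry cabinet

### The job

The dry cabinet has to be opened for loading. First, with its door still shut, throttle the purge gas: turn the long bar-grip lever of the purge valve until it lies in line with that valve's set pointer; then swing the cabinet door wide open, about square to the cabinet or further. Leave the lever at its setting, and do not disturb the set pointers, the ball-ended vacuum lever or the loose things on the bench.

Things in the scene. Friction and masses are not known exactly. Their poses are not given: they have to be found in the camera images.
- purge_valve: Purge valve, fixed on the bench: 62 mm aluminium block under a round plate (140 mm across, top 72 mm up), blue pipe at its +x. Only its lever differs from the vacuum valve's: a long bar with a rectangular black grip. Origin: underside, on the upright axis of its lever and pointer. Its -x faces roughly to the robot; the two valves stand side by side and may have changed places.
- purge_lever (a joint): Purge lever angle, rad, growing clockwise from above. It swings level about the valve's axis: at 0 (shut) it points 45 degrees from the valve's -x towards its -y, at 0.785 along its -x, at 1.57 (full flow) 45 degrees towards its +y. Starts near full flow. Stays where it is left; 2 N at the grip moves it.
- purge_lever_grip (a point): Centre of the purge lever's grip: a black box 65 mm long (along the lever), 18 mm wide, 26 mm high, 107 mm from the axis, 105 mm above the bench; free space below it. Its x axis points along the lever back to the axis, z up.
- purge_pointer (a joint): Angle of the set pointer of the purge valve, rad, same zero and direction as purge_lever; the lever is in line with it when both are equal. It stays put by its own friction.
- purge_pointer_tip (a point): Top of the black tab (18 x 16 mm) at the end of the purge valve's set pointer, lying on the round plate under the lever, 64 mm from the axis, 82 mm above the bench. Its x axis points back to the axis.
- vacuum_lever_grip (a point): Centre of the black ball (32 mm across) on the short lever of the other valve, the vacuum valve (same block, plate and pointer): 75 mm from its axis, 105 mm above the bench. To be left alone.
- vacuum_pointer_tip (a point): Top of the set pointer's tab of the vacuum valve (as the other one). To be left alone.
- dry_cabinet: Grey dry cabinet fixed on the bench, 200 deep (x) x 220 wide (y) x 240 mm high. Origin: centre of its underside; its front is its -x side, facing roughly to the robot.
- cabinet_door (a joint): Door angle, rad: 0 shut, 1.57 square to the cabinet front, 1.9 the stop. No latch; it stays where it is left.
- cabinet_door_hinge (a point): On the door's upright hinge line, at the left (cabinet +y) edge of the front, mid-height. Axes turn with the door: -y runs from the hinge along the door to its free edge, -x is outwards from its face. The door is white with a clear window, 220 wide, 14 thick, 224 mm high, top edge at 238 mm.
- cabinet_door_handle (a point): Point to grip on the door's upright steel bar handle: bar 12 mm thick, 42 mm off the door's face, 195 mm from the hinge line along the door; 212 mm above the bench, 26 mm below the bar's rounded top end (whose upper 50 mm is free all round). Axes as the hinge's.
- specimen_cup: White open plastic cup, 60 mm across, 50 mm high; loose bystander, origin at its underside centre.
- tape_roll: Paper tape roll lying flat, 84 mm across, 24 mm high; loose bystander, origin at its underside centre.
- parts_tray: Shallow grey tray, 120 x 120 x 30 mm; loose bystander, origin at its underside centre.
- hex_driver: Screwdriver lying flat on the bench; loose bystander.
- white_fixture: White stepped plastic fixture block, 60 x 70 mm, 40 mm high; loose bystander, origin at its underside centre.
- wash_bottle: White plastic bottle with a cap, 64 mm across, 170 mm high; loose bystander, origin at its underside centre.

How it is judged:
By the outcome, as a careful person would: the job done as asked, in the order asked, and still so for the second after the job is handed in, with the robot touching nothing.
It also fails if it takes over 51 s, if anything falls off the work surface, if the arm or the gripper's body presses on something with over 40 N, if the wrist force passes 120 N, or if a joint passes its speed limit or range.

### The arm

A 6-joint arm with a two-finger parallel gripper is mounted at the origin on the work surface. World frame = base frame: x ahead of the robot, y to its left, z up, the work surface at z = 0. Lengths are in m, angles in rad, forces in N, time in s.
With the tool pointing down it reaches from about 0.35 to 0.875 m from the base axis. Payload 15.5 kg.
Tool frame: the origin (TCP) lies between the finger pads; the fingertips stand 19 mm ahead of it and the grasp point (between the pads) is the TCP (r.tip_reach is the distance from the TCP to the fingertips, in m); z points along the fingers, x is the direction in which the jaws open and shut, and the axes are right-handed (so a half turn about z gives the same grasp; the last joint's range is limited). The gripper opens to 85 mm and grips with 20 to 120 N. Pads are 22 mm wide; open, the fingers measure 114 mm over their backs; the gripper's body (76 mm by 85 mm) begins 54 mm behind the grasp point. The pads swing forward as they close: fully open they stand 13 mm farther back than shut.
Start: joints at [1.185, 0.494, 1.345, -0, 1.302, -0.096], TCP at [0.179, 0.599, 0.25] pointing down, gripper open.
Joint ranges: [-2.91, 2.91], [-0.82, 2.16], [0.22, 2.67], [-1.22, 4.37], [0.12, 2.79], [-3.08, 3.08]. Speed limits (rad/s): [1.89, 1.89, 2.57, 3.01, 3.01, 3.01].

### API

Orientations are given as a unit quaternion [w, x, y, z].
In Python, from plant import r gives the robot as it stands. The module is installed in compiled form; this text tells all that it offers.
- The arm moves only by the shell command python3 -m creep 'ROWS' [FORCE]. ROWS is JSON, a list of rows, each a list of 5 numbers: the closure, from -1 (fully open) to 1 (shut), then the shift along the tool's x, y, z as a fraction of full scale, then the turn about the tool's z as a fraction of full scale. In form: [[hand, x, y, z, roll], ...]. A call has 1 to 12 rows; each row shifts and turns the commanded pose from where the row before left it, along the tool's axes as they then stand; what a row does not reach is not made up. Full scale, the value 1, is 25 mm for a shift and 10 degrees for a turn. A row lasts 1/8 s, in which the tool goes at most 62.5 mm and 10.7 degrees, less where a joint would pass 70% of its speed; a pose out of reach is approached as far as the arm can. A call with a number of a shift or a turn outside -1 to 1 is refused whole. A call with a gripper value outside its range is refused whole. The fingers move at their own pace and stop on an object; FORCE is the grip in N (left out, the last holds). Time passes only in rows, so rows that do not move let the fingers close. It gives the time, the measured TCP pose, the force and the opening at its end, in the units of the state.
- r.observe(): the state, without advancing time (a new reading comes with each control period).
- r.get_image(name): name is "scene" or "top" or "wrist"; returns a dict with "pixels" (400x640x3 uint8, blue, green, red), "fx", "fy", "cx", "cy" (pixels), "k1" (the pictures are not rectified: a ray, as slopes to the right and down, at radius r is drawn at 1 + k1 r^2 times it, then the intrinsics apply), "world_from_camera" (4x4, takes a point from camera to world coordinates); the wrist camera has in their place "hand_eye" (4x4, takes a point from camera to tool coordinates, whose origin is the TCP and whose axes are the tool frame's). Camera axes: x right, y down, z forward; pixel columns grow to the right and rows downward; lengths in m; the calibration is good to about 2 mm. A picture is of the moment at which its call begins: read the wrist's pose just before it. There is no depth.
- r.job_done(): hands the job in, once; it reports no verdict.
The state is a dict: "time_s": time; "q": joint angles; "joint_vel": joint speeds; "effort": joint torques, N m; "eef_pos": TCP position; "tcp_rot": TCP orientation; "force": force on the tool from outside, world axes, zero at the start; "moment": the same for the moment, N m; "width": opening from 0.0 (shut) to 1.0 (fully open).
Only numpy, scipy, OpenCV 4.12 (cv2) and the standard library are available. Lean on these libraries where they do the work, as an engineer would, in place of code of your own. Each camera call takes 0.05 s, during which the arm holds its last target. There are 200 camera calls.

## Working session

There is one attempt and no reset: what is moved stays moved. The work goes in short steps, Python scripts to look and compute and a shell command to move; the robot and the scene stay as the last step left them, time stands still between calls to the robot, and variables do not carry over. Pictures are saved under pics/ and viewed, about 8 in all and at most 12, crops included, and the job is handed in when it is done.

```bash
mkdir -p pics
cat > h.py <<'E'
import numpy as np, cv2
from plant import r
from scipy.spatial.transform import Rotation as R
def snap(n,f):
    o=r.observe(); d=r.get_image(n); cv2.imwrite('pics/'+f,d['pixels'])
    if 'hand_eye' in d:
        T=np.eye(4);w,x,y,z=o['tcp_rot'];T[:3,:3]=R.from_quat([x,y,z,w]).as_matrix();T[:3,3]=o['eef_pos'];T=T@np.array(d['hand_eye'])
    else: T=np.array(d['world_from_camera'])
    np.savez('pics/'+f+'.npz',T=T,K=np.array([d['fx'],d['fy'],d['cx'],d['cy'],d['k1']]));return d
def load(f):
    z=np.load('pics/'+f+'.npz');return z['T'],z['K']
def pix(f,u,v,h):
    "pixel -> world on plane z=h"
    T,(fx,fy,cx,cy,k)=load(f)
    a=np.array([(u-cx)/fx,(v-cy)/fy]);b=a.copy()
    for _ in range(30): b=a/(1+k*(b@b))
    d=T[:3,:3]@np.array([b[0],b[1],1]);o=T[:3,3];return o+d*(h-o[2])/d[2]
def proj(f,p):
    T,(fx,fy,cx,cy,k)=load(f)
    c=T[:3,:3].T@(np.array(p)-T[:3,3]);b=c[:2]/c[2];b=b*(1+k*(b@b));return b*[fx,fy]+[cx,cy]
E
python3 - <<'E'
from h import *
for n in['scene','top']:
    d=snap(n,n+'0.png'); print(n,np.round(load(n+'0.png')[0],3).tolist(),load(n+'0.png')[1])
print(r.observe())
E
```

```text
scene [[-0.053, 0.806, -0.589, 1.267], [0.999, 0.041, -0.034, -0.018], [-0.004, -0.59, -0.807, 1.107], [0.0, 0.0, 0.0, 1.0]] [ 4.39182578e+02  4.39182578e+02  3.17742009e+02  1.92178956e+02
 -1.26971852e-02]
top [[0.019, -0.98, 0.199, 0.334], [-1.0, -0.017, 0.011, -0.072], [-0.007, -0.199, -0.98, 1.135], [0.0, 0.0, 0.0, 1.0]] [ 3.72341263e+02  3.72341263e+02  3.21654345e+02  2.03831494e+02
 -6.80982729e-02]
{'time_s': 0.1, 'q': array([ 1.18548396e+00,  4.94119930e-01,  1.34604335e+00, -7.17387255e-06,
        1.30249764e+00, -9.55399156e-02]), 'joint_vel': array([-4.67583817e-04,  1.47670298e-04, -1.76718714e-03,  5.74233261e-04,
       -2.94475686e-04,  8.35801159e-05]), 'effort': array([ 3.24604829e-03, -8.83598399e+01, -3.84563577e+01, -2.59371800e-04,
        5.14820422e-03,  1.53170123e-05]), 'eef_pos': array([0.17849757, 0.59866692, 0.24976931]), 'tcp_rot': array([ 2.79848955e-04,  8.01789242e-01,  5.97606665e-01, -4.54967385e-04]), 'force': array([ 0.3844414 ,  0.89542947, -0.19872579]), 'moment': array([-0.01507915, -0.01145743,  0.0216218 ]), 'width': 1.0016467664353175}
```

View pics/top0.png

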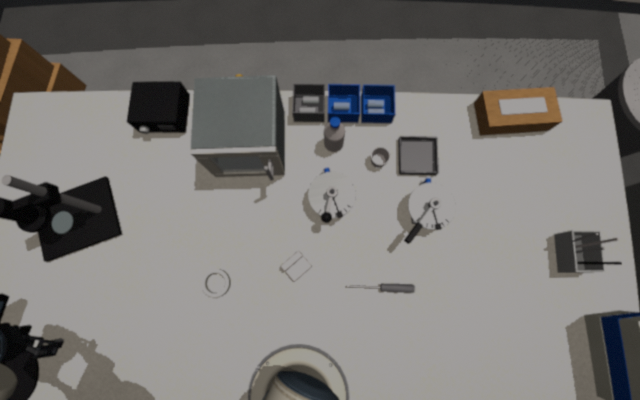

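View pics/scene0.png

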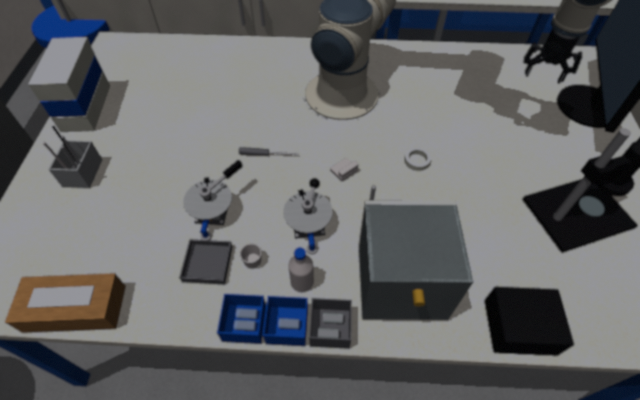

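The purge valve is the one at top (432,207), with its long black grip at (413,233) and its pointer tab near (438,227). The vacuum valve is at (332,197), and the cabinet is at (238,120) with its handle near (269,172). I'll enlarge both areas.

Run:
```python
from h import *
t=cv2.imread('pics/top0.png');s=cv2.imread('pics/scene0.png')
f=lambda i,x,y,w,h,k:cv2.resize(i[y:y+h,x:x+w],(w*k,h*k),interpolation=cv2.INTER_CUBIC)
a=np.hstack([f(t,392,170,80,80,5),f(t,190,120,80+20,80,4)[:, :400] if 0 else cv2.resize(t[120:200,200:280],(400,400),interpolation=cv2.INTER_CUBIC)])
a=cv2.convertScaleAbs(a,alpha=1.5,beta=20)
cv2.imwrite('pics/c0.png',a)
```

```text
(no output)
```

View pics/c0.png

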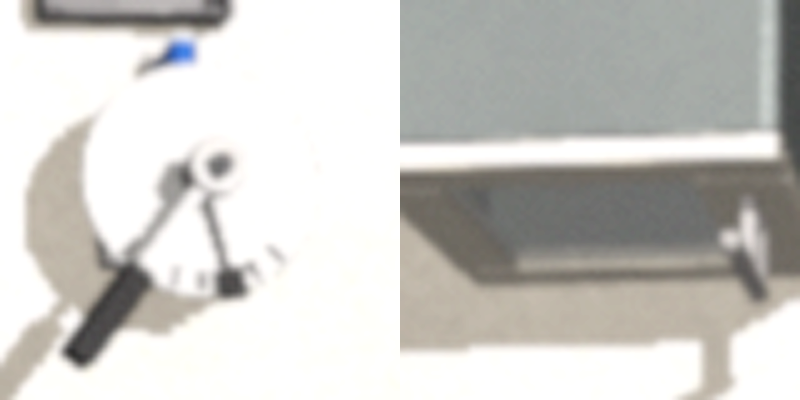

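Run:
```python
from h import *
f='top0.png'
P=lambda n,u,v,h:print(n,np.round(pix(f,u,v,h),4))
P('grip',413.2,233,.118);P('tab',438.2,226.6,.082);P('plate',431.8,205.6,.072);P('hub.12',435,203,.12)
P('handle top',269.4,160.6,.238);P('door R',276.4,150,.238);P('door L',196,154,.238)
P('cab back R',277,77,.24);P('cab back L',195,80,.24)
P('vac ball',326.5,217,.121);P('vac tab',339.5,214,.082);P('vac plate',332,196,.072);P('bottle',335,125,.17);P('fixture',295,265,.04);P('tape',216,283,.024);P('cup',380,157,.05);P('driver',397,288,.02)
```

```text
grip [ 0.4626 -0.3138  0.118 ]
tab [ 0.4867 -0.395   0.082 ]
plate [ 0.5498 -0.3818  0.072 ]
hub.12 [ 0.5476 -0.3771  0.12  ]
handle top [0.6249 0.0722 0.238 ]
door R [0.6533 0.0557 0.238 ]
door L [0.6402 0.2618 0.238 ]
cab back R [0.8579 0.0634 0.24  ]
cab back L [0.8484 0.2842 0.24  ]
vac ball [ 0.5027 -0.0746  0.121 ]
vac tab [ 0.5186 -0.1119  0.082 ]
vac plate [ 0.5734 -0.0899  0.072 ]
bottle [ 0.7531 -0.0939  0.17  ]
fixture [0.373  0.0145 0.04  ]
tape [0.3158 0.2475 0.024 ]
cup [ 0.703  -0.2354  0.05  ]
driver [ 0.3119 -0.2852  0.02  ]
```

```bash
A='x'; python3 -m creep '[[-1,-0.7,1,0,0],[-1,-0.7,1,0,0],[-1,-0.7,1,0,0],[-1,-0.7,1,0,0],[-1,-0.7,1,0,0],[-1,-0.7,1,0,0],[-1,-0.7,1,0,0],[-1,-0.7,1,0,0],[-1,-0.7,1,0,0],[-1,-0.7,1,0,0],[-1,-0.7,1,0,0],[-1,-0.7,1,0,0]]'
python3 -m creep '[[-1,-0.96,0.35,0,0],[-1,-0.96,0.35,0,0],[-1,-0.96,0.35,0,0],[-1,-0.96,0.35,0,0],[-1,-0.96,0.35,0,0],[-1,-0.96,0.35,0,0],[-1,-0.96,0.35,0,0],[-1,-0.96,0.35,0,0],[-1,-0.96,0.35,0,0],[-1,-0.96,0.35,0,0],[-1,-0.96,0.35,0,0],[-1,-0.96,0.35,0,0]]'
python3 -m creep '[[-1,-0.96,0.35,0,0],[-1,-0.96,0.35,0,0],[-1,-0.96,0.35,0,0],[-1,-0.96,0.35,0,0],[-1,-0.96,0.35,0,0],[-1,-0.96,0.35,0,0],[-1,-0.96,0.35,0,0],[-1,-0.96,0.35,0,0],[-1,-0.96,0.35,0,0],[-1,-0.96,0.35,0,0.7],[-1,-0.96,0.35,0,0.7],[-1,0,0,0,0.7]]'
python3 - <<'E'
from h import *
snap('wrist','w1.png');o=r.observe();print(o['time_s'],o['eef_pos'],o['tcp_rot'],o['q'])
print(np.round(r.get_image('wrist')['hand_eye'],3))
for p in [(.4626,-.3138,.118),(.4867,-.395,.082),(.548,-.379,.072)]:print(proj('w1.png',p))
E
```

```text
time_s: 1.6
eef_pos: [0.4065, 0.3111, 0.2501]
tcp_rot: [-0.0, 0.802, 0.598, -0.0]
force: [-0.3, 0.4, 0.2]
width: 1.001
time_s: 3.1
eef_pos: [0.4242, 0.0052, 0.2502]
tcp_rot: [-0.0, 0.802, 0.598, -0.0]
force: [0.7, 0.4, 0.2]
width: 0.994
time_s: 4.6
eef_pos: [0.4379, -0.276, 0.25]
tcp_rot: [0.0, 0.899, 0.439, -0.0]
force: [-0.6, 0.0, 0.6]
width: 0.999
4.65 [ 0.43782037 -0.27523612  0.24992493] [-2.50020351e-04  8.99818875e-01  4.36263572e-01 -1.60356238e-04] [-6.76677975e-01  3.43283969e-01  1.60841643e+00 -8.14189916e-05
  1.19048147e+00 -1.57953187e+00]
[[ 1.    -0.001  0.     0.   ]
 [ 0.     0.957  0.29  -0.073]
 [-0.    -0.29   0.957 -0.124]
 [ 0.     0.     0.     1.   ]]
[301.41229046 242.20046391]
[259.21718768 286.10793731]
[305.95372447 310.24359354]
```

View pics/w1.png

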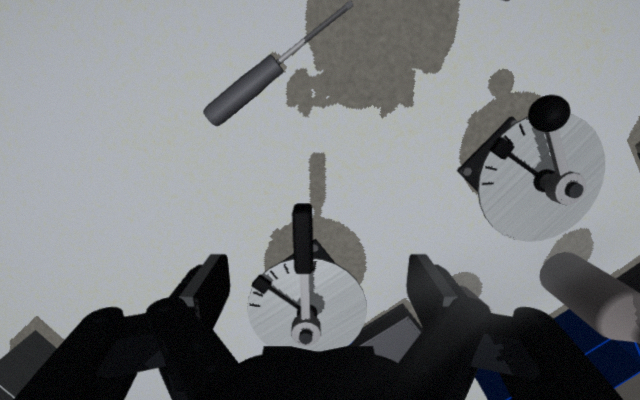

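Wrist view: the grip's top face is centred at (303,242), the tab at (262,284) and the plate at (307,305). All three agree with the overhead fix.

Run:
```python
from h import *
f='w1.png'
g=pix(f,303,241,.118);t=pix(f,262,284,.082);p=pix(f,307,305,.072);h=pix(f,306,336,.118)
print(g,t,p,h)
for q,n in((g,'grip'),(t,'tab')):
  for c in (p,np.array([.548,-.379,0])):
    d=(q-c)[:2];print(n,np.linalg.norm(d),np.degrees(np.arctan2(d[1],d[0]))%360)
o=r.observe();w,x,y,z=o['tcp_rot'];M=R.from_quat([x,y,z,w]).as_matrix();print(np.degrees(np.arctan2(M[1,0],M[0,0])))
print(M.T@(np.array([g[0],g[1],.108])-o['eef_pos'])/.025)
```

```text
[ 0.46256009 -0.31191355  0.118     ] [ 0.48657046 -0.3908222   0.082     ] [ 0.54311203 -0.37353663  0.072     ] [ 0.54690965 -0.37592411  0.118     ]
grip 0.10142001168799769 142.58363482482966
grip 0.1086304281287485 141.86140083397137
tab 0.059124780561878094 196.99914420743565
tab 0.0625567937284687 190.89346433100076
52.24885323336786
[-0.57066132  1.69652423  5.67747716]
```

```bash
python3 -m creep '[[-1,-0.29,0.85,0,0],[-1,-0.28,0.85,0.4,0],[-1,0,0,0.9,0],[-1,0,0,0.9,0],[-1,0,0,0.9,0],[-1,0,0,0.9,0],[-1,0,0,0.9,0],[-1,0,0,0.6,0],[-1,0,0,0.1,0],[1,0,0,0,0],[1,0,0,0,0],[1,0,0,0,0]]' 25
python3 -m creep '[[1,0,0,0,0],[1,0,0,0,0],[1,0,0,0,0]]'
```

```text
time_s: 6.2
eef_pos: [0.4633, -0.3119, 0.1108]
tcp_rot: [0.0, 0.897, 0.442, 0.0]
force: [0.1, 0.4, 0.1]
width: 0.373
time_s: 6.58
eef_pos: [0.4631, -0.3119, 0.1107]
tcp_rot: [0.0, 0.897, 0.441, 0.0]
force: [-1.2, 1.7, 5.7]
width: 0.207
```

```bash
python3 -m creep '[[1,-0.37,0.016,0,-0.5],[1,-0.37,0.016,0,-0.5],[1,-0.37,0.016,0,-0.5],[1,-0.37,0.016,0,-0.5],[1,-0.37,0.016,0,-0.5],[1,-0.37,0.016,0,-0.5],[1,-0.37,0.016,0,-0.5],[1,-0.37,0.016,0,-0.5],[1,-0.37,0.016,0,-0.5],[1,-0.37,0.016,0,-0.5],[1,0,0,0,0]]'
python3 - <<'E'
from h import *
d=snap('wrist','w2.png');o=r.observe();print(o['eef_pos'],o['force'])
w,x,y,z=o['tcp_rot'];M=R.from_quat([x,y,z,w]).as_matrix();print(np.degrees(np.arctan2(M[1,0],M[0,0])))
i=d['pixels'][180:390,200:440];cv2.imwrite('pics/c2.png',cv2.convertScaleAbs(cv2.resize(i,None,fx=2.8,fy=2.8,interpolation=cv2.INTER_CUBIC),alpha=1.6,beta=10))
E
```

```text
time_s: 7.95
eef_pos: [0.4422, -0.4011, 0.1107]
tcp_rot: [0.0, 0.626, 0.779, -0.001]
force: [-15.2, -10.5, 8.5]
width: 0.205
[ 0.44220201 -0.40092434  0.11075462] [-14.67775017 -11.52660273   7.01519251]
102.37071000009749
```

View pics/c2.png

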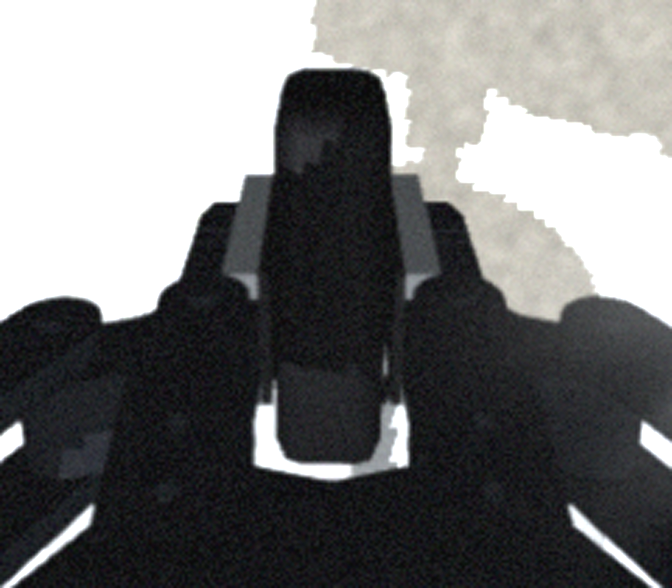

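```bash
python3 -m creep '[[-1,0,0,0,0],[-1,0,0,0,0],[-1,0,0,-0.5,0],[-1,0,0,-1,0],[-1,0,0,-1,0],[-1,0,-0.6,-1,0],[-1,0,-0.6,-1,0],[-1,0,-0.6,-1,0],[-1,0,-0.6,-0.5,0],[-1,0,0,0,0]]'
python3 - <<'E'
from h import *
d=snap('wrist','w3.png');o=r.observe();print(o['eef_pos'],o['q'])
for p in [(.547,-.3765,.072),(.486,-.391,.082)]:print(proj('w3.png',p))
i=d['pixels'][170:400,200:440];cv2.imwrite('pics/c3.png',cv2.convertScaleAbs(cv2.resize(i,None,fx=2.6,fy=2.6,interpolation=cv2.INTER_CUBIC),alpha=1.2,beta=30))
E
```

```text
time_s: 9.25
eef_pos: [0.3843, -0.4125, 0.2612]
tcp_rot: [0.001, 0.627, 0.779, -0.0]
force: [0.8, 0.2, -0.5]
width: 1.005
[ 0.38461085 -0.412166    0.26033416] [-9.25953551e-01  3.97255274e-01  1.48580332e+00  1.23018657e-04
  1.25823653e+00 -2.71247416e+00]
[318.68208432 315.65626782]
[317.70465865 274.54660894]
```

View pics/c3.png

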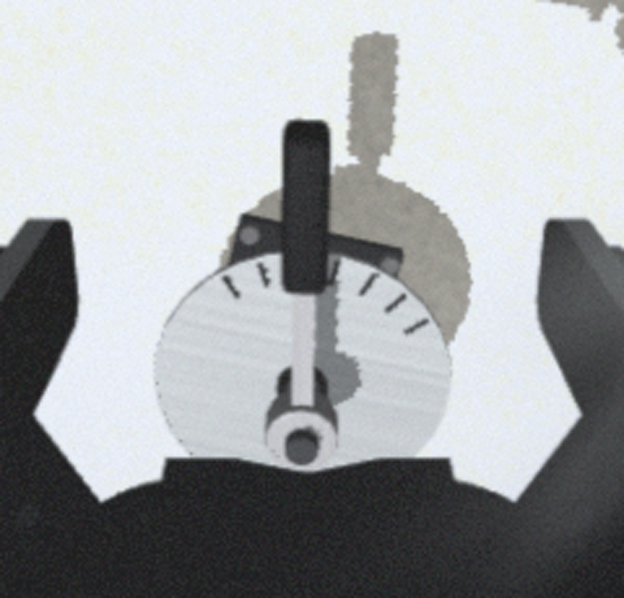

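In this view the tab is hidden under the grip, so the lever is close to in line. I'll look from directly above to get the fine error.

```bash
python3 -m creep '[[-1,0,0.9,0,0],[-1,0,0.9,0,0],[-1,0,0.9,0,0],[-1,0,0.9,0,0],[-1,0,0.9,0,0],[-1,0,0.9,0,0],[-1,0,0.9,0,0],[-1,0,0,0,0]]'
python3 - <<'E'
from h import *
d=snap('wrist','w4.png');o=r.observe();print(o['eef_pos'])
a=proj('w4.png',(.547,-.3765,.105));b=proj('w4.png',(.486,-.391,.082));print(a,b)
x0,y0=int(b[0])-75,max(int(b[1])-75,0);print(x0,y0)
i=d['pixels'][y0:y0+150,x0:x0+150];cv2.imwrite('pics/c4.png',cv2.convertScaleAbs(cv2.resize(i,None,fx=4,fy=4,interpolation=cv2.INTER_CUBIC),alpha=1.2,beta=30))
E
```

```text
time_s: 10.3
eef_pos: [0.5405, -0.3776, 0.26]
tcp_rot: [0.0, 0.626, 0.78, 0.0]
force: [-0.2, -0.3, 0.4]
width: 1.002
[ 0.53952945 -0.37790698  0.25995596]
[317.76083172 196.85385378] [316.73029844 127.63472521]
241 52
```

View pics/c4.png

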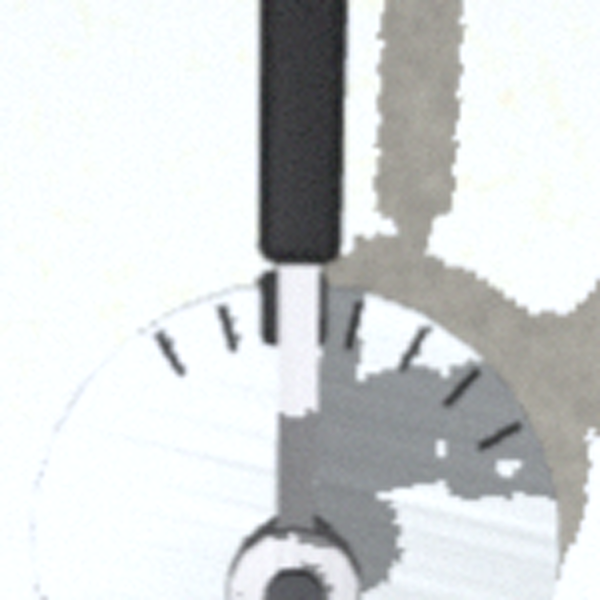

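Run:
```python
from h import *
f='w4.png';q=lambda u,v,z:pix(f,241+u/4,52+v/4,z)[:2]
T,K=load(f);print(K,T[:3,3])
tab=q(293.5,308,.082);h=q(295,590,.12);pl=q(295,520,.072)
print('tabL,R',q(260,308,.082),q(327,308,.082))
l1=q(299,300,.108);l2=q(297,460,.108);g1=q(300,240,.118);g2=q(304,20,.118)
an=lambda a,b:np.degrees(np.arctan2(*(a-b)[::-1]))%360
A=np.array([.547,-.3765])
for n,p in dict(tab=tab,h=h,l1=l1,l2=l2,g1=g1,g2=g2).items():print(n,p,np.linalg.norm(p-A),an(p,A),an(p,h))
print('lever dir',an(g2,g1),an(g2,l2))
```

```text
[ 3.06191186e+02  3.06191186e+02  3.17894108e+02  2.01610423e+02
 -5.98871032e-02] [ 0.46895224 -0.39351167  0.38356047]
tabL,R [ 0.48948265 -0.40081763] [ 0.48600733 -0.38506177]
tab [ 0.48774792 -0.39293854] 0.06149011912835887 195.5058176861373 193.01416634052646
h [ 0.54579335 -0.37952257] 0.0032545275167620417 248.23753413912914 0.0
l1 [ 0.48418183 -0.39217507] 0.06474434899584948 194.01094150054095 191.60487952207535
l2 [ 0.51905486 -0.38500673] 0.02921122359985478 196.93068506397924 191.59081937010058
g1 [ 0.47156578 -0.39465134] 0.0775873223362265 193.52957068341146 191.52000454190326
g2 [ 0.42945923 -0.4030645 ] 0.1205052092069108 192.735037388501 191.44015029270437
lever dir 191.2992695675599 191.39515413844603
```

The tab lies about 1.4° further counter-clockwise than the lever, so I'll grip again and trim.

```bash
python3 -m creep '[[-1,-0.07,-1,0,-0.08],[-1,-0.07,-1,0,0],[-1,0,-1,0,0],[-1,0,-1,0.5,0],[-1,0,0,1,0],[-1,0,0,1,0],[-1,0,0,1,0],[-1,0,0,1,0],[-1,0,0,1,0],[-1,0,0,0.5,0],[-1,0,0,0,0]]'
python3 -m creep '[[1,0,0,0,0],[1,0,0,0,0],[1,0,0,0,0],[1,0,0,0,0],[1,0,0,0,0],[1,0,0,0,0]]'
python3 -m creep '[[-1,0,0,0,0],[-1,0,0,0,0],[-1,0,0,-0.6,0],[-1,0,0,-1,0],[-1,0,0.1,-1,0],[-1,0,0.9,-1,0],[-1,0,1,-1,0],[-1,0,1,-1,0],[-1,0,1,-0.4,0],[-1,0,0,0,0]]'
python3 - <<'E'
from h import *
d=snap('wrist','w5.png');o=r.observe();print(o['eef_pos'],o['tcp_rot'])
b=proj('w5.png',(.486,-.391,.082))
x0,y0=241,52
i=d['pixels'][y0:y0+150,x0:x0+150];cv2.imwrite('pics/c5.png',cv2.convertScaleAbs(cv2.resize(i,None,fx=4,fy=4,interpolation=cv2.INTER_CUBIC),alpha=1.2,beta=30))
E
```

```text
time_s: 11.72
eef_pos: [0.4417, -0.4041, 0.1099]
tcp_rot: [-0.001, 0.621, 0.784, 0.0]
force: [0.3, -0.4, 0.1]
width: 1.0
time_s: 12.48
eef_pos: [0.442, -0.4043, 0.1106]
tcp_rot: [0.0, 0.621, 0.784, -0.0]
force: [-2.1, 1.0, 6.6]
width: 0.207
time_s: 13.72
eef_pos: [0.5408, -0.3811, 0.262]
tcp_rot: [0.001, 0.621, 0.784, 0.0]
force: [-0.6, 0.1, -0.8]
width: 0.996
[ 0.53967908 -0.3811972   0.26108673] [ 4.72018103e-04  6.20789235e-01  7.83977359e-01 -6.60057725e-05]
```

View pics/c5.png

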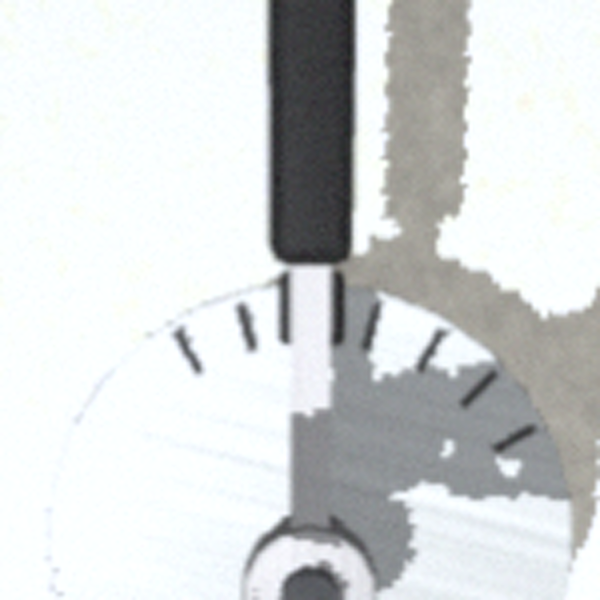

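The lever (centre 311) now lies on the tab (centre 312). Next is the door handle.

```bash
python3 -m creep '[[-1,0.97,0.2,-0.3,0],[-1,0.97,0.2,-0.3,0],[-1,0.97,0.2,-0.3,0],[-1,0.97,0.2,-0.3,0],[-1,0.97,0.2,-0.3,0],[-1,0.97,0.2,-0.3,0],[-1,0.97,0.2,-0.2,0],[-1,0.97,0.2,0,0],[-1,0.97,0.2,0,0],[-1,0.97,0.2,0,0],[-1,0.97,0.2,0,0],[-1,0.97,0.2,0,0]]'
python3 -m creep '[[-1,0.97,0.2,0,0],[-1,0.97,0.2,0,0],[-1,0.97,0.2,0,0],[-1,0.97,0.2,0,0],[-1,0.97,0.2,0,0],[-1,0.97,0.2,0,0.5],[-1,0,0,0,0.6],[-1,0,0,0,0]]'
python3 - <<'E'
from h import *
d=snap('wrist','w6.png');o=r.observe();print(o['eef_pos'],o['tcp_rot'])
for p in [(.625,.072,.238),(.61,.079,.238),(.6533,.0557,.238)]:print(proj('w6.png',p))
cv2.imwrite('pics/c6.png',cv2.convertScaleAbs(d['pixels'],alpha=1.3,beta=20))
E
```

```text
time_s: 15.28
eef_pos: [0.5311, -0.0828, 0.3104]
tcp_rot: [-0.0, 0.621, 0.784, -0.0]
force: [0.3, 0.3, -0.5]
width: 1.001
time_s: 16.27
eef_pos: [0.527, 0.0649, 0.3103]
tcp_rot: [-0.0, 0.693, 0.721, -0.0]
force: [-0.2, 0.1, -0.9]
width: 0.998
[0.52706732 0.06456457 0.31033163] [-1.60636592e-05  6.92507991e-01  7.21410203e-01 -4.59958566e-05]
[322.07175957 338.2897595 ]
[332.02378992 322.82966877]
[300.59285327 365.47105996]
```

View pics/c6.png

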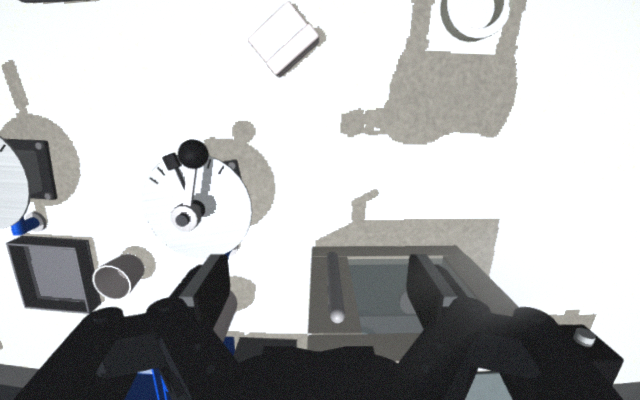

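The handle's rounded top is at (337,315), and the door's top front edge is at about row 333 with its free corner at column 309.

Run:
```python
from h import *
f='w6.png'
p=pix(f,337,315,.237);print(p,'corner',pix(f,309,334,.238))
o=r.observe();w,x,y,z=o['tcp_rot'];M=R.from_quat([x,y,z,w]).as_matrix()
print(M.T@(np.array([p[0],p[1],.212])-o['eef_pos'])/.025,M.T@(np.array([.617,.078,.212])-o['eef_pos'])/.025)
```

```text
[0.60341581 0.08249537 0.237     ] corner [0.6212564  0.06163111 0.238     ]
[0.59199162 3.08104717 3.93296801] [0.39012221 3.61661259 3.93292873]
```

Run:
```python
from h import *
def tri(a,ua,b,ub):
    def ray(f,u):
        T,_=load(f);p=pix(f,*u,.1);d=p-T[:3,3];return T[:3,3],d/np.linalg.norm(d)
    o1,d1=ray(a,ua);o2,d2=ray(b,ub)
    s=np.linalg.lstsq(np.c_[d1,-d2],o2-o1,rcond=None)[0];p,q=o1+s[0]*d1,o2+s[1]*d2
    return (p+q)/2,np.linalg.norm(p-q)
print(tri('top0.png',(269.4,160.6),'w6.png',(337,315)))
print('valve tab',tri('top0.png',(438.2,226.6),'w1.png',(262,284)))
print('ball',tri('top0.png',(326.5,217),'w6.png',(193,153)))
for p in [(.603,.0825,.237),(.615,.08,.237),(.625,.075,.237)]:print(proj('top0.png',p),proj('w6.png',p))
d=cv2.imread('pics/w6.png')[225:375,270:470];t=snap('top','t7.png')['pixels'][135:195,215:295]
i=np.hstack([cv2.resize(d,(480,360),interpolation=3),cv2.resize(t,(320,240),interpolation=3) if 0 else cv2.resize(np.pad(t,((0,30),(0,0),(0,0))),(320,360),interpolation=3)])
cv2.imwrite('pics/c7.png',cv2.convertScaleAbs(i,alpha=2,beta=30))
```

```text
(array([0.64340796, 0.08454863, 0.18307182]), np.float64(0.007128318299149048))
valve tab (array([ 0.48904039, -0.39695427,  0.07261877]), np.float64(0.002707089876902628))
ball (array([ 0.50580952, -0.07467404,  0.09726857]), np.float64(0.001700234197618693))
[264.94643514 168.97698415] [337.03851932 314.54646156]
[266.17442398 164.42452836] [332.90311393 327.32088997]
[268.34200714 160.66505257] [325.86070163 337.51114113]
```

View pics/c7.png

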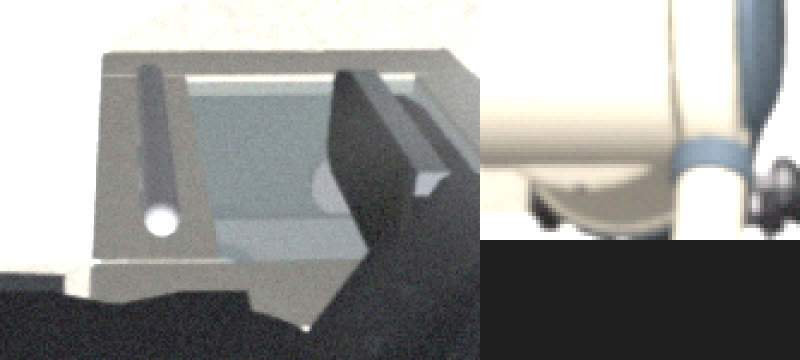

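The wrist and top views agree on the bar top at about (.604,.082); in the top view the ball end is at (266,168). My earlier top pixel was a different part of the handle. Descending to grip it now.

```bash
python3 -m creep '[[-1,0.25,0.8,0,0],[-1,0.25,0.8,0,0],[-1,0.03,0.8,0,0],[-1,0,0.72,0,0],[-1,0,0,0,0],[-1,0,0,0.8,0],[-1,0,0,0.8,0],[-1,0,0,0.8,0],[-1,0,0,0.8,0],[-1,0,0,0.65,0],[-1,0,0,0,0]]'
python3 -m creep '[[1,0,0,0,0],[1,0,0,0,0],[1,0,0,0,0],[1,0,0,0,0],[1,0,0,0,0],[1,0,0,0,0],[1,0,0,0,0]]' 30
```

```text
time_s: 17.75
eef_pos: [0.6039, 0.0802, 0.2131]
tcp_rot: [-0.001, 0.693, 0.721, -0.001]
force: [0.1, -0.4, -0.4]
width: 1.0
time_s: 18.62
eef_pos: [0.6048, 0.0827, 0.2145]
tcp_rot: [-0.001, 0.693, 0.721, 0.002]
force: [-1.3, 20.9, 3.1]
width: 0.127
```

```bash
python3 -m creep '[[1,0.15,0,0,0],[1,0.136,-0.54,0,0.4],[1,0.136,-0.54,0,0.4],[1,0.136,-0.54,0,0.4],[1,0,0,0,0]]'
```

```text
time_s: 19.25
eef_pos: [0.5648, 0.0973, 0.2145]
tcp_rot: [-0.0, 0.765, 0.644, 0.002]
force: [5.9, 12.7, -3.7]
width: 0.135
```

Low forces and the door is following. Continuing the arc.

```bash
python3 -m creep '[[1,0.218,-0.806,0,0.6],[1,0.218,-0.806,0,0.6],[1,0.218,-0.806,0,0.6],[1,0.218,-0.806,0,0.6],[1,0.218,-0.806,0,0.6],[1,0,0,0,0]]'
```

```text
time_s: 20.0
eef_pos: [0.4879, 0.1617, 0.2148]
tcp_rot: [-0.0, 0.906, 0.424, 0.007]
force: [43.9, 31.4, -38.2]
width: 0.132
```

```bash
python3 -m creep '[[1,0.2,0.05,0.05,0],[1,0,0,0,0]]'
python3 - <<'E'
from h import *
P=np.array([(.6048,.0840),(.5648,.0973),(.4879,.1617)]);A=np.c_[2*P,np.ones(3)];s=np.linalg.solve(A,(P**2).sum(1));print(s[:2],np.sqrt(s[2]+s[:2]@s[:2]))
E
```

```text
time_s: 20.25
eef_pos: [0.4885, 0.1616, 0.2141]
tcp_rot: [0.0, 0.906, 0.424, 0.003]
force: [7.2, 6.4, 9.6]
width: 0.126
[0.64471174 0.27083568] 0.1910510854034121
```

```bash
python3 -m creep '[[1,0.242,-0.77,0,0.6],[1,0.242,-0.77,0,0.6],[1,0.242,-0.77,0,0.6],[1,0.242,-0.77,0,0.6],[1,0,0,0,0]]'
```

```text
time_s: 20.88
eef_pos: [0.4552, 0.2357, 0.2141]
tcp_rot: [-0.0, 0.974, 0.226, 0.002]
force: [2.7, 1.8, 12.9]
width: 0.127
```

Forces are low at about 66° open. Another 36° to go.

```bash
python3 -m creep '[[1,0.242,-0.77,0,0.6],[1,0.242,-0.77,0,0.6],[1,0.242,-0.77,0,0.6],[1,0,0,0,0]]'; python3 -m creep '[[1,0.242,-0.77,0,0.6],[1,0.242,-0.77,0,0.6],[1,0.242,-0.77,0,0.6],[1,0,0,0,0],[1,0,0,0,0]]'
```

```text
time_s: 21.38
eef_pos: [0.451, 0.2959, 0.214]
tcp_rot: [-0.001, 0.997, 0.071, 0.001]
force: [-7.2, 0.5, 21.7]
width: 0.127
time_s: 22.0
eef_pos: [0.4646, 0.3541, 0.214]
tcp_rot: [-0.001, 0.996, -0.085, -0.002]
force: [-25.4, 9.7, 26.4]
width: 0.131
```

```bash
python3 -m creep '[[1,-0.1,0,0.05,0],[-1,0,0,0,0],[-1,0,0,0,0],[-1,0,0,0,0],[-1,0,0,-0.6,0],[-1,0,0,-0.8,0],[-1,0,0,-0.8,0],[-1,0,0,-0.8,0],[-1,-0.8,-0.8,-0.6,0],[-1,-1,-1,0,0],[-1,-1,-1,0,0],[-1,0,0,0,0]]'
python3 - <<'E'
from h import *
a=snap('top','t8.png')['pixels'];b=snap('scene','s8.png')['pixels']
c=np.hstack([cv2.resize(a[80:320,160:480],(400,300)),cv2.resize(b[120:360,170:490],(400,300))]);cv2.imwrite('pics/c8.png',cv2.convertScaleAbs(c,alpha=1.4,beta=15));o=r.observe();print(o['eef_pos'],o['force'])
E
```

```text
time_s: 23.5
eef_pos: [0.4062, 0.4353, 0.3025]
tcp_rot: [-0.0, 0.996, -0.084, 0.0]
force: [0.3, -0.0, 1.1]
width: 1.003
[0.4074508  0.43367168 0.3021499 ] [-0.02700857 -0.76249472 -0.69774377]
```

View pics/c8.png

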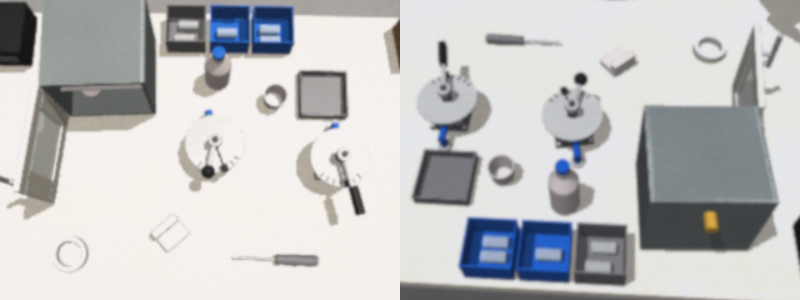

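The door stands open past square, the lever is at its setting, the bystanders have not moved, and the robot is clear.

```bash
python3 -c "from plant import r; print(r.job_done())"
```

```text
the job is handed in; nothing more can be done
None
```

I set the purge lever in line with its pointer while the door was still shut. I then swung the cabinet door open to about 102° (1.78 rad). The job was handed in at about 23.6 s of the 51 s allowed, and the hand-in gave no verdict.

- **Lever:** the first turn stopped about 1.4° short, so I gripped it again and trimmed it. The close-up after that showed the lever's centre within about a pixel of the pointer tab's. The last top and scene pictures, taken after the door was opened, still show it there, though at lower resolution.
- **Door:** the 102° comes from the gripper's turn and its arc about the hinge. The last pictures show the door past square.
- **Forces:** partway through the swing, the wrist force rose to about 66 N because my hinge estimate was slightly off. I corrected the arc and it fell to between 13 and 38 N. I only read forces at the end of each move.
- **Handle position:** my first top-camera reading disagreed with the wrist camera by about 2 cm, because I had picked the wrong part of the handle. The grip at the wrist camera's position was good.
- **Everything else:** by eye in the last pictures, the pointers, the vacuum lever and the loose things are where they were. The robot stands clear, with its force reading near zero.

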